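Hold a wooden ball still at the reader on a tilting chute, then pocket it

TASK

Take the orange handle and tilt the hinged chute so that the wooden ball, without being touched, rolls from the handle end to the red pointers of the surface reader and stays at rest right between them for five seconds while it is read. Then tip it on into the sunken pocket at the hinge end, lower the chute gently back onto its rest and let go. Keep the ball slow all the way, never drop or jerk the chute, and leave the other things on the bench alone.

Things in the scene. Friction and masses are not known exactly. Their poses are not given: they have to be found in the camera images.
- ball: Turned wooden ball, light wood with dark spots, diameter 90 mm, about 0.28 kg, solid; origin at its centre. Rolls on the flat floor of the chute; starts at rest against the blue end plate at the handle end, 410 mm from the hinge axis. At a small chute tilt t (rad) it accelerates at about 7*t m/s2 towards the lower end; rolling resistance holds it still up to about 0.01 rad of tilt.
- chute (a joint): Tilt of the chute about its horizontal hinge, rad: 0 = floor level, positive = handle end raised (ball rolls towards the hinge). Range -0.10 (on its stops, handle end low, as at the start) to +0.12. About 0.8 kg; falls back under its own weight when let go. No spring, little friction.
- pivot (a point): Mid-chute point on the hinge axis, 130 mm above the bench, turning with the chute: y runs along the chute from hinge to handle, x is the hinge axis, z points up square to the floor. Open channel, 94 mm wide inside, floor at z = 0, side walls up to z = 45 mm; a ball on the floor has its centre at z = 45 mm. Flat from y = 140 mm to the blue end plate (face at y = 454, top at z = 53 mm).
- handle (a point): Middle of the orange grip bar of the U-shaped handle, at y = 535, z = 65 mm in the axes of pivot, moving with the chute. Round bar, diameter 14 mm, 90 mm long, parallel to the hinge axis, free all round; the end plate is 73 mm away towards the hinge. Pinched from above, fingers closing along the chute, it can turn between the pads.
- mark (a point): Reading point: where the ball's centre must be, between the tips of the two red pointers on the side walls, 200 to 310 mm from the hinge axis (differs each time), 45 mm above the floor. The reader, a black box of 36 x 36 x 56 mm outside the far wall, is clamped fast to the chute and moves with it.
- pocket (a point): Centre of the ball when it rests in the pocket at the hinge end, 108 mm from the hinge axis. The floor drops 10 mm there (slope from y = 140 to 120 mm), closed by a blue end plate at y = 62 mm. A ball in the pocket stays there at any tilt and cannot be got out by tilting.
- stand: Grey stand that carries the hinge, bolted to the bench: base plate 170 x 600 x 16 mm, its long side (y axis) along the chute, origin under its centre; the hinge is at y = -265 mm, and two posts with rubber stops, 72 mm high, at y = +151 mm.
- jar: Bystander: amber glass jar with a red lid, diameter 64 mm, 85 mm high, beyond the chute; origin at its foot. Leave alone.
- screwdriver: Bystander: screwdriver lying beyond the chute; origin at its underside. Leave alone.
- offcut: Bystander: dark wood offcut 110 x 50 x 30 mm near the robot's base; origin at its underside. Leave alone.
There are look-alikes about, which are no part of the job. What is meant by the ball is not yellow, and is the smaller of those in its own colour.

How it is judged:
On the way, in this order (a step that is already met when the one before it is completed fails the run):
1. the ball stays at the reading point, its centre within 15 mm (distance between ball and mark below 0.015 m), for 4 s.
2. the ball lies in the pocket (distance between ball and pocket below 0.013 m), for 0.3 s.
At the end, for the whole second after the job is handed in: The ball rests in the pocket (centre within 13 mm of its seat, slower than 0.03 m/s) and the chute is back on its stops (tilt below -0.088 rad), released (distance between ball and pocket below 0.013 m and linear speed of ball below 0.03 m/s and value of joint chute below -0.088 rad); the robot touches nothing.
It fails at once if the ball moves faster than 0.45 m/s (linear speed of ball above 0.45 m/s).
It fails at once if the chute is dropped or jerked (faster than 1.2 rad/s) (velocity of joint chute above 1.2 rad/s or velocity of joint chute below -1.2 rad/s).
It fails at once if the robot touches the ball (contact force between any of the fingers, the arm and ball above 0.5 N).
It fails at once if the ball leaves the chute (height (world z) of ball below 0.1 m).
It fails at once if a bystander is moved by more than 30 mm (distance of any of jar, screwdriver, offcut from where it was at the start of the episode above 0.03 m).
It also fails if it takes over 56 s, if anything falls off the work surface, if the arm or the gripper's body presses on something with over 40 N, if the wrist force passes 120 N, or if a joint passes its speed limit or range.

ROBOT

A 6-joint arm with a two-finger parallel gripper is mounted at the origin on the work surface. World frame = base frame: x ahead of the robot, y to its left, z up, the work surface at z = 0. Lengths are in m, angles in rad, forces in N, time in s.
With the tool pointing down it reaches from about 0.25 to 0.8 m from the base axis. Payload 3.9 kg.
Tool frame: the origin (TCP) lies at the very end of the fingers, on their centre line; the grasp point (between the pads) lies 19 mm behind it; z points along the fingers, y is the line along which they close (so a half turn about z gives the same grasp; the last joint's range is limited). The gripper opens to 85 mm and grips with 20 to 120 N. Pads are 22 mm wide; open, the fingers measure 114 mm over their backs; the gripper's body (76 mm by 85 mm) begins 54 mm behind the grasp point. The pads swing forward as they close: fully open they stand 13 mm farther back than shut.
Start: joints at [0, 0.26, -0.138, 1.173, 0, 1.571], TCP at [0.525, -0, 0.231] pointing down, gripper open.
Joint ranges: [-2.78, 2.78], [-0.83, 1.72], [-1.28, 1.37], [-1.9, 2.12], [-1.57, 1.48], [-3.14, 3.14]. Speed limits (rad/s): [2.57, 2.57, 3.14, 3.14, 3.14, 3.14].

INTERFACE

Orientations are given as [roll, pitch, yaw] about the fixed x, y, z axes, in that order (R = Rz(yaw) Ry(pitch) Rx(roll)).
In Python, from rig import robot gives the robot as it stands.
- The arm moves only by the tool apply_moves, never from a script. Its argument "targets" is one flat list of numbers, 7 for each row, row after row: the shift along the tool's x, y, z normalised to -1 to 1, where 1 is 1 m, then the turn, a rotation vector about the tool's x, y, z normalised to -1 to 1, where 1 is 180 degrees, then the opening, from 0 (shut) to 1 (fully open). In form: [tx, ty, tz, rx, ry, rz, jaw, tx, ty, tz, rx, ry, rz, jaw, ...]. A call has 1 to 20 rows; each row is the pose to reach, as a shift and turn from the pose commanded when the call began, along the tool's axes at that moment, turning the shorter way round; what a row does not reach only later rows make up. A row lasts 1/8 s, in which the tool goes at most 62.5 mm and 10.7 degrees, less where a joint would pass 70% of its speed; a pose out of reach is approached as far as the arm can. A call with a number of a shift or a turn outside -1 to 1 is refused whole. A call with a gripper value outside its range is refused whole. The fingers move at their own pace and stop on an object; the grip force is fixed at half the most. Time passes only in rows, so rows that repeat a pose let the fingers close. It gives the time, the measured TCP pose, the force, the opening and the grip force at its end, in the units of the state.
- robot.sense(): the state, without advancing time (a new reading comes with each control period).
- robot.read_camera(name): name is "scene" or "side" or "wrist"; returns a dict with "color" (384x512x3 uint8, red, green, blue), "camera_matrix" (3x3 intrinsics, pixels), "D" ([k1, k2, p1, p2, k3] as OpenCV has them; the pictures are not rectified), "xyz" and "rotation" of the camera in the world. Camera axes: x right, y down, z forward; pixel columns grow to the right and rows downward; lengths in m; the calibration is good to about 2 mm. A picture is of the moment at which its call begins. There is no depth.
- robot.hand_in(): hands the job in; it is judged then, once.
The state is a dict: "time": time; "joint_positions": joint angles; "qvel": joint speeds; "tau": joint torques, N m; "position": TCP position; "eef_rot": TCP orientation; "contact_force": force on the tool from outside, world axes, zero at the start; "moment": the same for the moment, N m; "width": opening from 0.0 (shut) to 1.0 (fully open); "gripper_force": force on a finger pad.
Only numpy, scipy, OpenCV 4.12 (cv2) and the standard library are available. Lean on these libraries where they do the work, as an engineer would, in place of code of your own. Each camera call takes 0.05 s, during which the arm holds its last target. There are 200 camera calls.

## Working session

There is one attempt and no reset: what is moved stays moved. The work goes in short steps, Python scripts to look and compute and a tool call to move; the robot and the scene stay as the last step left them, time stands still between calls to the robot, and variables do not carry over. Pictures are saved under pics/ and viewed, at most 10 in all, crops included, and the job is handed in when it is done.

Besides the shell and the picture viewer there is one more tool, called after "Request:" as name(argument=value, ...), one argument or row to a line, values as JSON. apply_moves: Moves the arm, as the interface text tells. Scaled input: -1 to 1 covers 1 m each way for a shift and 180 degrees each way for a turn. Its arguments: {"type":"object","properties":{"targets":{"type":"array"}},"required":["targets"]}

```bash
mkdir -p pics; ls; python3 - <<'E'
from rig import robot
import cv2,numpy as np
s=robot.sense();print(s['time'],s['position'],s['eef_rot'],s['contact_force'])
ims=[]
for n in ['scene','side','wrist']:
    c=robot.read_camera(n);np.savez('pics/'+n+'0.npz',**c)
    print(n,c['camera_matrix'].tolist(),c['D'],c['xyz'],np.round(c['rotation'],4).tolist())
    ims.append(c['color'][:,:,::-1])
    cv2.imwrite(f'pics/{n}0.png',cv2.resize(ims[-1],(768,576)))
E
```

```text
pics
0.0 [5.24298462e-01 2.21250870e-06 2.30452270e-01] [-3.13960781e+00  1.51189886e-05  1.57080122e+00] [ 0.3258339   0.05077807 -0.15382051]
scene [[457.99890221271363, 0.0, 262.2704711040986], [0.0, 457.99890221271363, 200.24860193506754], [0.0, 0.0, 1.0]] [-0.12073344  0.          0.          0.          0.        ] [ 1.11838813 -0.61843298  1.18062856] [-2.4585, 0.0139, 0.7721]
side [[496.79978270241327, 0.0, 255.8502577035258], [0.0, 496.79978270241327, 185.96050003731648], [0.0, 0.0, 1.0]] [-0.21990839  0.          0.          0.          0.        ] [-0.13241028  0.98981269  1.22117986] [-2.3068, 0.0157, -2.6112]
wrist [[307.157260760522, 0.0, 252.32349703306068], [0.0, 307.157260760522, 194.1784781240219], [0.0, 0.0, 1.0]] [0.0105162 0.        0.        0.        0.       ] [0.5250022  0.06664085 0.37266056] [2.8757, 0.0022, 0.0]
```

View pics/scene0.png

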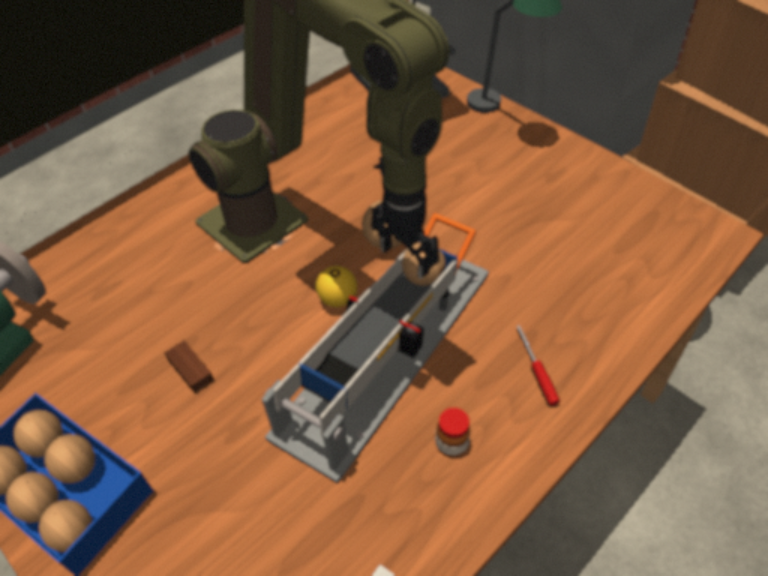

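View pics/side0.png

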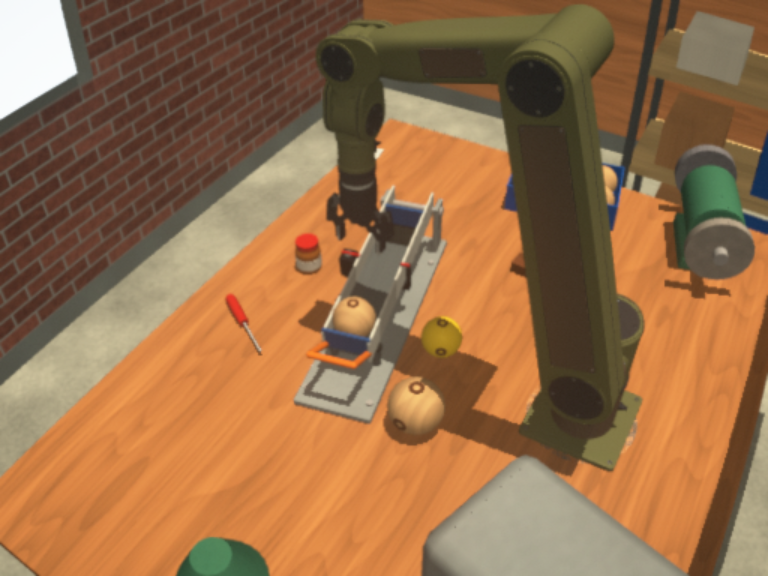

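```bash
cat > h.py <<'E'
import numpy as np,cv2
from scipy.spatial.transform import Rotation as R
from scipy.optimize import least_squares
def proj(c,P):
    Rw=R.from_euler('xyz',c['rotation']).as_matrix()
    rv=cv2.Rodrigues(Rw.T)[0]; t=-Rw.T@c['xyz']
    return cv2.projectPoints(np.atleast_2d(P).astype(float),rv,t,c['camera_matrix'],c['D'])[0][:,0]
def stand(p,P):
    c,s=np.cos(p[2]),np.sin(p[2]); P=np.atleast_2d(P)
    return np.c_[p[0]+c*P[:,0]-s*P[:,1],p[1]+s*P[:,0]+c*P[:,1],P[:,2]]
def chute(p,P,t=-0.1):
    P=np.atleast_2d(P);c,s=np.cos(t),np.sin(t)
    return stand(p,np.c_[P[:,0],-.265+c*P[:,1]-s*P[:,2],.13+s*P[:,1]+c*P[:,2]])
E
cat > fit.py <<'E'
from h import *
S=dict(np.load('pics/scene0.npz'));D=dict(np.load('pics/side0.npz'))
sp=[(.085,.3,.016),(.085,-.3,.016),(-.085,-.3,.016)];hp=[(-.045,.535,.065),(.045,.535,.065)]
dp=[(.085,.3,.016),(-.085,.3,.016)]
so=np.array([(487,270),(340,477),(268,436),(435,217),(474,234)])/1.5
do=np.array([(297,402),(370,418),(358,366),(308,352)])/1.5
f=lambda p:np.r_[(proj(S,np.r_[stand(p,sp),chute(p,hp)])-so).ravel(),(proj(D,np.r_[stand(p,dp),chute(p,hp)])-do).ravel()]
r=least_squares(f,[.55,-.05,0.],loss='soft_l1');print(r.x,np.round(f(r.x).reshape(-1,2),1).tolist())
p=r.x;np.save('p.npy',p)
out=[]
for c,(x0,y0) in((S,(165,130)),(D,(180,120))):
    im=c['color'][:,:,::-1].copy();k=4
    im=cv2.resize(im[y0:y0+170,x0:x0+170],None,fx=3.5,fy=3.5,interpolation=cv2.INTER_CUBIC)
    im=im[:600,:400]if 0 else cv2.resize(im,(400,400)) if 0 else im
    def dr(P,col):
        q=((proj(c,P)-[x0,y0]+.5)*3.5).astype(int);cv2.polylines(im,[q.reshape(-1,1,2)],False,col,1)
    dr(stand(p,[(.085,.3,.016),(.085,-.3,.016),(-.085,-.3,.016),(-.085,.3,.016),(.085,.3,.016)]),(0,255,0))
    for x in(-.047,.047):dr(chute(p,[(x,.454,.045),(x,.062,.045)]),(255,255,0))
    dr(chute(p,hp),(255,0,255))
    for y in(.2,.25,.3):dr(chute(p,[(-.047,y,.045),(.047,y,.045)]),(255,255,255))
    b=chute(p,[(0,.41,.045)]); q=((proj(c,b)-[x0,y0])*3.5)[0].astype(int);cv2.circle(im,tuple(q),4,(255,0,0),-1)
    out.append(im)
for n,i in zip('ab',out):cv2.imwrite(f'pics/fit_{n}.png',i)
print('handle',chute(p,[(0,.535,.065)]))
E
python3 fit.py
```

```text
[ 0.51911025 -0.04576332  0.22514515] [[0.6, -1.3], [0.0, 2.0], [-1.3, 0.5], [-0.6, -1.6], [-2.0, -3.0], [-3.7, -1.5], [-0.2, 0.9], [-3.8, -1.0], [0.6, 1.6]]
handle [[0.45798133 0.22114242 0.14126439]]
```

View pics/fit_a.png

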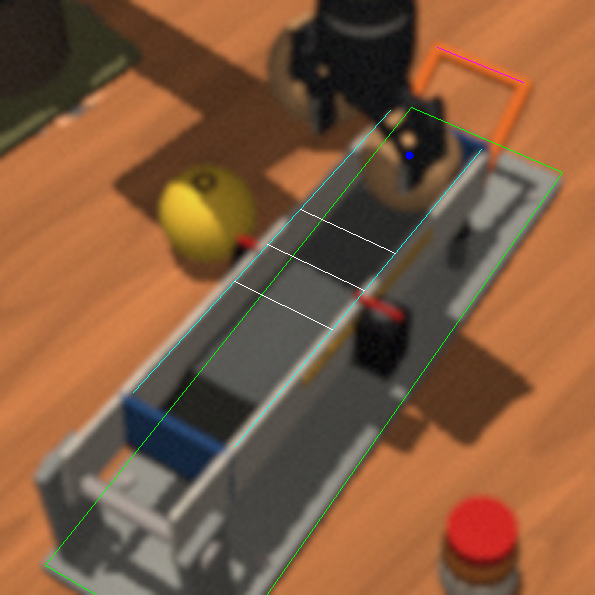

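View pics/fit_b.png

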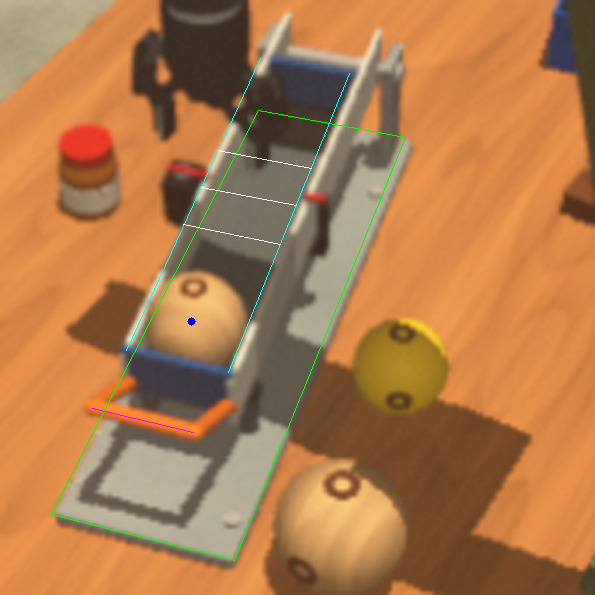

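```bash
cat > fit2.py <<'E'
from h import *
S=dict(np.load('pics/scene0.npz'));D=dict(np.load('pics/side0.npz'))
hp=[(-.045,.535,.065),(.045,.535,.065)]
so=np.array([(562,172),(45,567),(437,51),(526,85),(124,397),(229,456)])/3.5-.5+[165,130]
do=np.array([(53,515),(411,144),(194,432),(91,407),(273,60),(353,75),(128,347),(229,374)])/3.5-.5+[180,120]
def m(p,c):
    if c is S:return proj(S,np.r_[stand(p,[(.085,.3,.016),(-.085,-.3,.016)]),chute(p,hp+[(-.047,.062,.045),(.047,.062,.045)],p[3])])
    return proj(D,np.r_[stand(p,[(.085,.3,.016),(-.085,-.3,.016)]),chute(p,hp+[(.047,.062,.045),(-.047,.062,.045),(.047,.46,.053),(-.047,.46,.053)],p[3])])
f=lambda p:np.r_[(m(p,S)-so).ravel(),(m(p,D)-do).ravel(),(p[3]+.1)/.003]
r=least_squares(f,[.519,-.046,.225,-.1],loss='soft_l1');p=r.x
print(p,np.round(f(p)[:-1].reshape(-1,2),1).tolist());np.save('p.npy',p)
print('handle',chute(p,[(0,.535,.065)],p[3]))
for c,o,t in((S,(165,130),[(257,244),(359,297)]),(D,(180,120),[(306,200),(205,172)])):
    for q in t:
        q=np.array(q)/3.5-.5+o
        print(least_squares(lambda v:(proj(c,chute(p,[(v[0],v[1],.047)],p[3]))[0]-q),[0,.25]).x)
E
python3 fit2.py
```

```text
[ 0.51756913 -0.04852827  0.21692056 -0.10139391] [[-0.1, 0.6], [-1.6, -0.7], [-0.2, -0.5], [-1.1, -0.1], [1.1, -1.3], [0.1, -2.5], [-0.0, -0.9], [-0.3, -1.9], [0.1, -0.3], [0.7, -0.0], [-2.3, -0.8], [0.2, -0.5], [-1.0, 0.3], [-0.7, -0.8]]
handle [[0.45863417 0.21888603 0.14051332]]
[-0.05200988  0.24643545]
[0.04941379 0.24283176]
[-0.052074    0.24393136]
[0.05152734 0.23416012]
```

Request:
apply_moves(
  targets=[0.06,-0.02,0,0,0,0.06,0.7,0.11,-0.035,0,0,0,0.12,0.7,0.16,-0.05,0,0,0,0.18,0.7,0.219,-0.066,0,0,0,0.24,0.7,0.219,-0.066,0,0,0,0.3,0.7,0.219,-0.066,0,0,0,0.36,0.7,0.219,-0.066,0,0,0,0.431,0.7,0.219,-0.066,0,0,0,0.431,0.7,0.219,-0.066,0.02,0,0,0.431,0.7,0.219,-0.066,0.02,0,0,0.431,0.7],
)

```text
time: 1.4
position: [0.4748, 0.1624, 0.2099]
eef_rot: [-3.092, 0.006, 0.299]
contact_force: [0.0, -0.1, 0.9]
width: 0.698
gripper_force: 0.0
```

```bash
python3 - <<'E'
from rig import robot
from h import *
s=robot.sense();print(s['time'],s['position'],s['eef_rot'],s['joint_positions'])
p=np.load('p.npy');c=robot.read_camera('wrist')
im=c['color'][:,:,::-1].copy()
q=proj(c,chute(p,[(-.045,.535,.065),(.045,.535,.065)],p[3]));print(q)
cv2.line(im,*[tuple(map(int,a)) for a in q],(255,0,255),1)
T=np.array(s['position']);g=R.from_euler('xyz',s['eef_rot']).as_matrix()
q=proj(c,T-.019*g[:,2]+g[:,2]*(T[2]-.1215)+np.outer([-.03,.03],g[:,1]));cv2.line(im,*[tuple(map(int,a)) for a in q],(0,255,0),1)
cv2.imwrite('pics/w1.png',im)
E
```

```text
1.4 [0.47482141 0.16241583 0.20989262] [-3.09185624  0.00578675  0.29882623] [ 0.29783752  0.23512736 -0.23023326  1.11127167  0.04973067  3.14060273]
[[175.83257007 258.96615651]
 [177.65704062 141.14165714]]
```

View pics/w1.png

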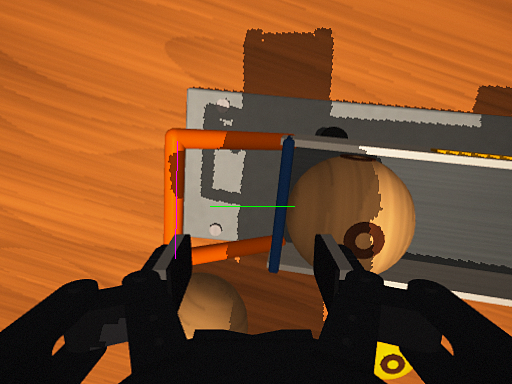

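Request:
apply_moves(
  targets=[0,0,-0.02,0,0,-0.06,0.7,0,0,-0.02,0,0,-0.12,0.7,0,0,-0.02,0,0,-0.18,0.7,0,0,-0.02,0,0,-0.24,0.7,0,0,-0.02,0,0,-0.3,0.7,0,0,-0.02,0,0,-0.36,0.7,0,0,-0.02,0,0,-0.42,0.7,0,0,-0.02,0,0,-0.48,0.7,0,0,-0.02,0,0,-0.54,0.7,0,0,-0.02,0,0,-0.6,0.7,0,0,-0.02,0,0,-0.66,0.7,0,0,-0.02,0,0,-0.72,0.7,0,0,-0.02,0,0,-0.78,0.7,0,0,-0.02,0,0,-0.84,0.7,0,0,-0.02,0,0,-0.9,0.7,0,0,-0.02,0,0,-0.94,0.7,0,0,-0.02,0,0,-0.94,0.7],
)

```text
time: 3.58
position: [0.4766, 0.1629, 0.232]
eef_rot: [3.093, -0.011, -3.031]
contact_force: [-0.2, 0.2, 0.5]
width: 0.698
gripper_force: 0.0
```

```bash
cat > st.py <<'E'
from rig import robot
from h import *
s=robot.sense();print(s['time'],s['position'],s['eef_rot'],s['joint_positions'],s['contact_force'],s['width'])
p=np.load('p.npy');g=R.from_euler('xyz',s['eef_rot'])
for tgt in ([*chute(p,[(0,.535,.065)],p[3])[0]-[0,0,.019]],):
    print('tool shift to grasp',g.inv().apply(np.array(tgt)-s['position']))
G=R.from_euler('xyz',[np.pi,0,p[2]+np.pi]);print('turn/pi',(g.inv()*G).as_rotvec()/np.pi)
E
python3 st.py
```

```text
3.575 [0.47659419 0.16285804 0.23195234] [ 3.09297743 -0.01053297 -3.03093292] [ 0.29764734  0.22397342 -0.18639527  1.16173219  0.0497252   0.18721125] [-0.21002995  0.24636936  0.52893862] 0.6982120678077257
tool shift to grasp [0.01049889 0.05222798 0.11322758]
turn/pi [ 0.01563813 -0.00252677 -0.03389839]
```

Request:
apply_moves(
  targets=[0.005,0.028,0.02,0.016,-0.0025,-0.034,0.7,0.0105,0.052,0.04,0.016,-0.0025,-0.034,0.7,0.0105,0.053,0.04,0.016,-0.0025,-0.034,0.7,0.0105,0.053,0.065,0.016,-0.0025,-0.034,0.7,0.0105,0.0525,0.09,0.016,-0.0025,-0.034,0.7,0.0105,0.052,0.113,0.016,-0.0025,-0.034,0.7,0.0105,0.052,0.113,0.016,-0.0025,-0.034,0.7],
)

```text
time: 4.45
position: [0.4577, 0.217, 0.1205]
eef_rot: [-3.139, -0.004, -2.925]
contact_force: [0.0, -0.6, -0.4]
width: 0.698
gripper_force: 0.0
```

```bash
python3 st.py; python3 - <<'E'
from rig import robot
from h import *
for n in ['wrist','side']:
    c=robot.read_camera(n);im=c['color'][:,:,::-1]
    if n=='side': im=cv2.resize(im[120:290,180:350],(384,384),interpolation=cv2.INTER_CUBIC);b=im
    else:a=im[:,64:448]
cv2.imwrite('pics/g1.png',np.hstack([a,b]))
E
```

```text
4.45 [0.45770535 0.21700111 0.12045173] [-3.1393638  -0.00350935 -2.92534654] [ 0.44359233  0.30653315 -0.37851439  0.8896702  -0.00138052  0.22734501] [ 0.03721164 -0.55592051 -0.42564703] 0.6981693602424528
tool shift to grasp [-0.0013079   0.00163935 -0.00106985]
turn/pi [-0.00070909 -0.0011173  -0.00021344]
```

View pics/g1.png

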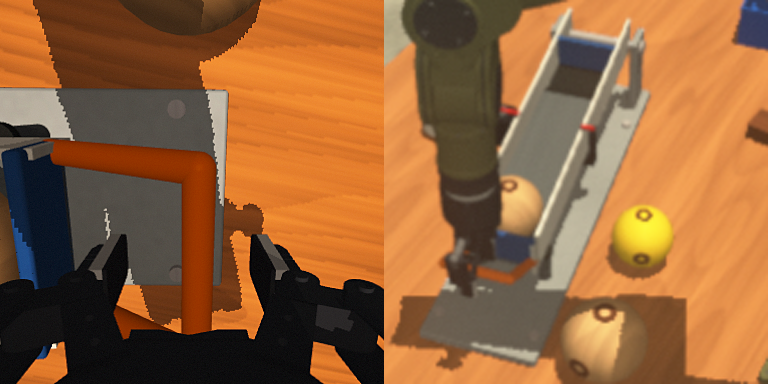

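Request:
apply_moves(
  targets=[-0.001,0.0015,-0.001,0,0,0,0.3,-0.001,0.0015,-0.001,0,0,0,0,-0.001,0.0015,-0.001,0,0,0,0,-0.001,0.0015,-0.001,0,0,0,0,-0.001,0.0015,-0.001,0,0,0,0,-0.001,0.0015,-0.001,0,0,0,0],
)

```text
time: 5.3
position: [0.4595, 0.2212, 0.1231]
eef_rot: [3.14, 0.001, -2.923]
contact_force: [-1.2, 3.7, 6.4]
width: 0.141
gripper_force: 58.7
```

```bash
cat > look.py <<'E'
import sys
from rig import robot
from h import *
from scipy.ndimage import label
p=np.load('p.npy')
def look(save=None,cams=('scene','side')):
    s=robot.sense();g=R.from_euler('xyz',s['eef_rot'])
    print('t',round(s['time'],3),'tcp',np.round(s['position'],4),'rpy',np.round(s['eef_rot'],3),'F',np.round(s['contact_force'],1),'w',round(s['width'],3),'gf',s['gripper_force'])
    z0=np.load('z0.npy') if len(sys.argv)<2 or sys.argv[1]!='zero' else np.array(s['position'])
    if len(sys.argv)>1 and sys.argv[1]=='zero':np.save('z0.npy',z0)
    zb=.13+.535*np.sin(-.1)+.065*np.cos(.1)+s['position'][2]-z0[2]
    from scipy.optimize import brentq
    t=brentq(lambda t:.13+.535*np.sin(t)+.065*np.cos(t)-zb,-.3,.3);print('tilt',round(t,4))
    for n in cams:
        c=robot.read_camera(n);im=c['color']
        if save:np.savez(f'pics/{save}_{n}.npz',**c)
        # mask: wood-like pixels inside chute region, ball silhouette
        hull=cv2.convexHull(proj(c,chute(p,[(x,y,z) for x in(-.046,.046) for y in(.07,.455) for z in(.02,.09)],t)).astype(np.float32)).astype(int)
        m=np.zeros(im.shape[:2],np.uint8);cv2.fillConvexPoly(m,hull,1)
        h=cv2.cvtColor(im,cv2.COLOR_RGB2HSV)
        k=(m>0)&(h[...,0]>5)&(h[...,0]<25)&(h[...,1]>70)&(h[...,2]>60)
        # match with rendered ball disc at each y (exclude bench leaks by IoU within chute mask)
        best=[]
        yy,xx=np.mgrid[:im.shape[0],:im.shape[1]]
        for y in np.arange(.1,.42,.002):
            ce=chute(p,[(0,y,.045 if y>.14 else .035)],t)[0]
            q=proj(c,ce)[0];d=np.linalg.norm(ce-c['xyz']);r=c['camera_matrix'][0,0]*.045/d
            disc=((xx-q[0])**2+(yy-q[1])**2<r*r)&(m>0)
            best.append(((k&disc).sum()/(k|disc).sum(),y))
        b=max(best);print(n,'ball y',round(b[1],3),'iou',round(b[0],2),'edge avg',round(np.mean([q[1] for q in best if q[0]>b[0]-.03]),4))
if __name__=='__main__':look(save=sys.argv[2] if len(sys.argv)>2 else None)
E
python3 look.py zero g2
```

```text
t 5.3 tcp [0.4595 0.2212 0.1231] rpy [ 3.140e+00  1.000e-03 -2.923e+00] F [-1.2  3.7  6.4] w 0.141 gf 58.67010176181793
tilt -0.1
scene ball y 0.41 iou 0.4 edge avg 0.411
side ball y 0.406 iou 0.39 edge avg 0.408
```

Request:
apply_moves(
  targets=[0,0,-0.002,0,0,0,0,0,-0.0005,-0.006,0,0,0,0,0,-0.001,-0.012,0,0,0,0,0,-0.0015,-0.018,0,0,0,0,0,-0.002,-0.024,0,0,0,0,0,-0.0024,-0.03,0,0,0,0,0,-0.0028,-0.036,0,0,0,0,0,-0.0032,-0.042,0,0,0,0,0,-0.0036,-0.047,0,0,0,0,0,-0.0038,-0.05,0,0,0,0,0,-0.0038,-0.052,0,0,0,0,0,-0.0038,-0.052,0,0,0,0],
)

```text
time: 6.9
position: [0.4601, 0.218, 0.1735]
eef_rot: [3.139, -0.0, -2.923]
contact_force: [1.5, 6.9, -5.1]
width: 0.14
gripper_force: 58.5
```

```bash
python3 look.py run lv; python3 - <<'E'
from h import *
p=np.load('p.npy');o=[]
for n,(x0,y0) in(('scene',(165,130)),('side',(180,120))):
    c=dict(np.load(f'pics/lv_{n}.npz'));im=cv2.resize(c['color'][y0:y0+170,x0:x0+170,::-1],(400,400),interpolation=cv2.INTER_CUBIC);k=400/170
    for x in(-.047,.047):
        q=((proj(c,chute(p,[(x,.454,.045),(x,.062,.045)],0))-[x0,y0]+.5)*k).astype(int);cv2.polylines(im,[q.reshape(-1,1,2)],False,(255,255,0),1)
    q=((proj(c,chute(p,[(-.047,.242,.047),(.047,.242,.047)],0))-[x0,y0]+.5)*k).astype(int);cv2.polylines(im,[q.reshape(-1,1,2)],False,(0,255,0),1)
    o.append(im)
cv2.imwrite('pics/lv.png',np.hstack(o))
E
```

```text
t 6.9 tcp [0.4601 0.218  0.1735] rpy [ 3.139 -0.    -2.923] F [ 1.5  6.9 -5.1] w 0.14 gf 58.456056118011475
tilt -0.0063
scene ball y 0.41 iou 0.4 edge avg 0.411
side ball y 0.406 iou 0.37 edge avg 0.407
```

View pics/lv.png

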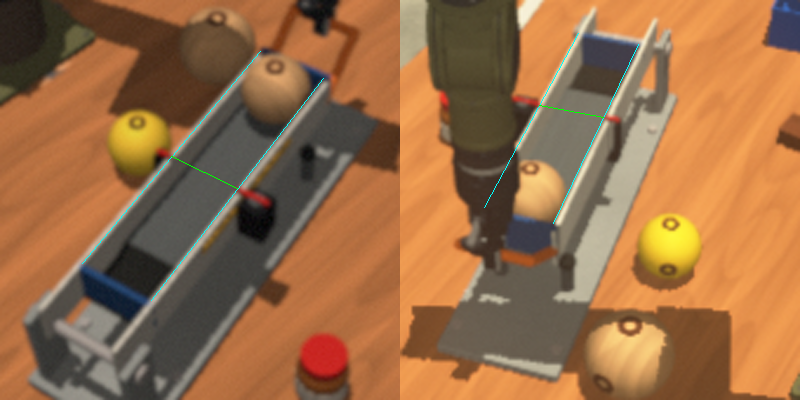

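Request:
apply_moves(
  targets=[0,-0.0004,-0.0034,0,0,0,0,0,-0.001,-0.009,0,0,0,0,0,-0.002,-0.0145,0,0,0,0,0,-0.0026,-0.0194,0,0,0,0,0,-0.0026,-0.0194,0,0,0,0,0,-0.0026,-0.0194,0,0,0,0,0,-0.002,-0.0145,0,0,0,0,0,-0.001,-0.009,0,0,0,0,0,-0.0004,-0.0034,0,0,0,0],
)

```text
time: 8.12
position: [0.4602, 0.2176, 0.1766]
eef_rot: [3.139, -0.001, -2.923]
contact_force: [1.5, 7.6, -5.1]
width: 0.141
gripper_force: 58.6
```

```bash
python3 look.py run a1;python3 look.py run a2
```

```text
t 8.125 tcp [0.4602 0.2176 0.1766] rpy [ 3.139e+00 -1.000e-03 -2.923e+00] F [ 1.5  7.6 -5.1] w 0.141 gf 58.55253875255585
tilt -0.0005
scene ball y 0.378 iou 0.39 edge avg 0.376
side ball y 0.382 iou 0.38 edge avg 0.381
t 8.225 tcp [0.4602 0.2177 0.1762] rpy [ 3.139e+00 -1.000e-03 -2.923e+00] F [ 1.7  7.3 -6. ] w 0.137 gf 58.50740969181061
tilt -0.0011
scene ball y 0.372 iou 0.4 edge avg 0.372
side ball y 0.374 iou 0.37 edge avg 0.378
```

Request:
apply_moves(
  targets=[0,0,0,0,0,0,0,0,0,0,0,0,0,0,0,0,0,0,0,0,0,0,0,0,0,0,0,0],
)

```text
time: 8.82
position: [0.4602, 0.2176, 0.1767]
eef_rot: [3.139, -0.001, -2.923]
contact_force: [1.5, 6.9, -5.7]
width: 0.142
gripper_force: 58.5
```

```bash
python3 look.py run a3; python3 - <<'E'
from h import *
p=np.load('p.npy')
for n in('lv','a3'):
    c=dict(np.load(f'pics/{n}_scene.npz'));h=cv2.cvtColor(c['color'],cv2.COLOR_RGB2HSV)
    for y in (.2,.3,.35,.41):
        q=proj(c,chute(p,[(0,y,.06)],0))[0].astype(int);print(n,y,q,[h[q[1]+d,q[0]+e].tolist() for d,e in((0,0),(5,0),(-5,0),(0,6),(0,-6))])
    g=cv2.GaussianBlur(c['color'],(0,0),1)
E
```

```text
t 8.825 tcp [0.4602 0.2176 0.1767] rpy [ 3.139e+00 -1.000e-03 -2.923e+00] F [ 1.5  6.9 -5.7] w 0.142 gf 58.508153557777405
tilt -0.0002
scene ball y 0.366 iou 0.39 edge avg 0.365
side ball y 0.372 iou 0.37 edge avg 0.372
lv 0.2 [242 210] [[18, 15, 87], [20, 17, 90], [8, 18, 57], [24, 14, 88], [20, 24, 65]]
lv 0.3 [262 186] [[30, 14, 89], [23, 12, 88], [0, 13, 60], [36, 14, 89], [17, 25, 71]]
lv 0.35 [271 175] [[15, 122, 88], [38, 25, 41], [15, 129, 134], [15, 132, 118], [20, 22, 70]]
lv 0.41 [281 162] [[15, 131, 211], [15, 128, 187], [14, 135, 170], [15, 131, 209], [15, 133, 196]]
a3 0.2 [242 210] [[30, 9, 87], [20, 9, 87], [38, 17, 59], [23, 11, 89], [15, 25, 62]]
a3 0.3 [262 186] [[18, 49, 62], [40, 11, 72], [14, 124, 115], [14, 128, 100], [25, 25, 61]]
a3 0.35 [271 175] [[15, 131, 191], [14, 131, 132], [15, 131, 207], [15, 133, 177], [14, 133, 171]]
a3 0.41 [281 162] [[8, 76, 84], [15, 132, 190], [108, 187, 49], [106, 170, 48], [15, 131, 177]]
```

```bash
sed -i 's/^        k=.*/        k=(m>0)\&(abs(h[...,0].astype(int)-15)<4)\&(abs(h[...,1].astype(int)-130)<25)\&(h[...,2]>60)/' look.py; sed -i 's/(.02,.09)/(.03,.09)/' look.py; python3 look.py run a4
```

```text
t 8.925 tcp [0.4602 0.2176 0.1767] rpy [ 3.139e+00 -1.000e-03 -2.923e+00] F [ 1.2  7.  -5.5] w 0.139 gf 58.50786745548248
tilt -0.0003
scene ball y 0.364 iou 0.71 edge avg 0.365
side ball y 0.366 iou 0.59 edge avg 0.366
```

Request:
apply_moves(
  targets=[0,-0.0007,-0.0055,0,0,0,0,0,-0.0014,-0.011,0,0,0,0,0,-0.0022,-0.016,0,0,0,0,0,-0.0022,-0.016,0,0,0,0,0,-0.0022,-0.016,0,0,0,0,0,-0.0022,-0.016,0,0,0,0,0,-0.0022,-0.016,0,0,0,0,0,-0.0014,-0.011,0,0,0,0,0,-0.0007,-0.0055,0,0,0,0,0,0,0,0,0,0,0],
)

```text
time: 10.28
position: [0.4602, 0.2176, 0.1766]
eef_rot: [3.139, -0.001, -2.923]
contact_force: [1.5, 6.7, -5.7]
width: 0.141
gripper_force: 58.6
```

```bash
python3 look.py run a5; python3 look.py run a6
```

```text
t 10.275 tcp [0.4602 0.2176 0.1766] rpy [ 3.139e+00 -1.000e-03 -2.923e+00] F [ 1.5  6.7 -5.7] w 0.141 gf 58.615068197250366
tilt -0.0004
scene ball y 0.308 iou 0.71 edge avg 0.309
side ball y 0.308 iou 0.66 edge avg 0.308
t 10.375 tcp [0.4601 0.2177 0.1763] rpy [ 3.139e+00 -1.000e-03 -2.923e+00] F [ 2.   6.8 -5.2] w 0.14 gf 58.56044948101044
tilt -0.001
scene ball y 0.302 iou 0.71 edge avg 0.303
side ball y 0.302 iou 0.66 edge avg 0.302
```

Request:
apply_moves(
  targets=[0,0,0,0,0,0,0,0,0,0,0,0,0,0,0,0,0,0,0,0,0,0,0,0,0,0,0,0,0,0,0,0,0,0,0,0,0,0,0,0,0,0],
)

```text
time: 11.22
position: [0.4602, 0.2176, 0.1768]
eef_rot: [3.139, -0.001, -2.923]
contact_force: [0.9, 6.4, -4.7]
width: 0.139
gripper_force: 58.6
```

```bash
python3 look.py run a7; python3 look.py run a8
```

```text
t 11.225 tcp [0.4602 0.2176 0.1768] rpy [ 3.139e+00 -1.000e-03 -2.923e+00] F [ 0.9  6.4 -4.7] w 0.139 gf 58.563408851623535
tilt -0.0001
scene ball y 0.286 iou 0.71 edge avg 0.287
side ball y 0.288 iou 0.64 edge avg 0.288
t 11.325 tcp [0.4601 0.2176 0.1768] rpy [ 3.139e+00 -1.000e-03 -2.923e+00] F [ 1.4  7.1 -5.2] w 0.144 gf 58.563090562820435
tilt -0.0001
scene ball y 0.286 iou 0.71 edge avg 0.287
side ball y 0.288 iou 0.66 edge avg 0.288
```

Request:
apply_moves(
  targets=[0,-0.0007,-0.0055,0,0,0,0,0,-0.0014,-0.011,0,0,0,0,0,-0.0022,-0.016,0,0,0,0,0,-0.0022,-0.016,0,0,0,0,0,-0.0022,-0.016,0,0,0,0,0,-0.0014,-0.011,0,0,0,0,0,-0.0007,-0.0055,0,0,0,0,0,0,0,0,0,0,0,0,0,0,0,0,0,0,0,0,0,0,0,0,0],
)

```text
time: 12.68
position: [0.4602, 0.2176, 0.1767]
eef_rot: [3.139, -0.001, -2.923]
contact_force: [0.5, 7.2, -4.7]
width: 0.141
gripper_force: 58.6
```

```bash
python3 look.py run b1; python3 look.py run b2
```

```text
t 12.675 tcp [0.4602 0.2176 0.1767] rpy [ 3.139e+00 -1.000e-03 -2.923e+00] F [ 0.5  7.2 -4.7] w 0.141 gf 58.5890132188797
tilt -0.0002
scene ball y 0.246 iou 0.72 edge avg 0.245
side ball y 0.246 iou 0.74 edge avg 0.244
t 12.775 tcp [0.4602 0.2176 0.1768] rpy [ 3.139e+00 -1.000e-03 -2.923e+00] F [ 0.9  6.8 -5.1] w 0.14 gf 58.58892738819122
tilt -0.0001
scene ball y 0.244 iou 0.71 edge avg 0.243
side ball y 0.244 iou 0.74 edge avg 0.243
```

Request:
apply_moves(
  targets=[0,0,0,0,0,0,0,0,0,0,0,0,0,0,0,0,0,0,0,0,0,0,0,0,0,0,0,0],
)

```text
time: 13.38
position: [0.4602, 0.2176, 0.1768]
eef_rot: [3.139, -0.001, -2.923]
contact_force: [0.9, 6.3, -4.4]
width: 0.143
gripper_force: 58.6
```

```bash
python3 look.py run b3; python3 - <<'E'
from h import *
p=np.load('p.npy');o=[]
for n,(x0,y0) in(('scene',(165,130)),('side',(180,120))):
    c=dict(np.load(f'pics/b3_{n}.npz'));o.append(cv2.resize(c['color'][y0:y0+170,x0:x0+170,::-1],(400,400),interpolation=cv2.INTER_CUBIC))
cv2.imwrite('pics/b3.png',np.hstack(o))
E
```

```text
t 13.375 tcp [0.4602 0.2176 0.1768] rpy [ 3.139e+00 -1.000e-03 -2.923e+00] F [ 0.9  6.3 -4.4] w 0.143 gf 58.58902394771576
tilt -0.0
scene ball y 0.242 iou 0.73 edge avg 0.242
side ball y 0.244 iou 0.74 edge avg 0.242
```

View pics/b3.png

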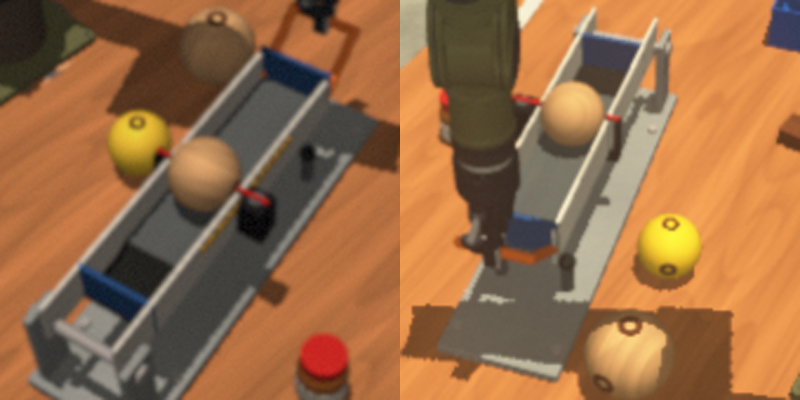

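The ball sits right between the red pointers (scene picture at about 205,174; side picture at about 572,113). I'll hold it there for the read.

Request:
apply_moves(
  targets=[0,0,0,0,0,0,0,0,0,0,0,0,0,0,0,0,0,0,0,0,0,0,0,0,0,0,0,0,0,0,0,0,0,0,0,0,0,0,0,0,0,0,0,0,0,0,0,0,0,0,0,0,0,0,0,0,0,0,0,0,0,0,0,0,0,0,0,0,0,0,0,0,0,0,0,0,0,0,0,0,0,0,0,0,0,0,0,0,0,0,0,0,0,0,0,0,0,0,0,0,0,0,0,0,0,0,0,0,0,0,0,0,0,0,0,0,0,0,0,0,0,0,0,0,0,0,0,0,0,0,0,0,0,0,0,0,0,0,0,0],
)

```text
time: 15.98
position: [0.4602, 0.2176, 0.1768]
eef_rot: [3.139, -0.0, -2.923]
contact_force: [0.8, 7.0, -4.6]
width: 0.141
gripper_force: 58.6
```

Request:
apply_moves(
  targets=[0,0,0,0,0,0,0,0,0,0,0,0,0,0,0,0,0,0,0,0,0,0,0,0,0,0,0,0,0,0,0,0,0,0,0,0,0,0,0,0,0,0,0,0,0,0,0,0,0,0,0,0,0,0,0,0,0,0,0,0,0,0,0,0,0,0,0,0,0,0,0,0,0,0,0,0,0,0,0,0,0,0,0,0,0,0,0,0,0,0,0,0,0,0,0,0,0,0,0,0,0,0,0,0,0,0,0,0,0,0,0,0,0,0,0,0,0,0,0,0,0,0,0,0,0,0,0,0,0,0,0,0,0,0,0,0,0,0,0,0],
)

```text
time: 18.48
position: [0.4602, 0.2176, 0.1768]
eef_rot: [3.139, -0.001, -2.923]
contact_force: [1.1, 6.2, -4.8]
width: 0.143
gripper_force: 58.6
```

```bash
python3 look.py run c1
```

```text
t 18.475 tcp [0.4602 0.2176 0.1768] rpy [ 3.139e+00 -1.000e-03 -2.923e+00] F [ 1.1  6.2 -4.8] w 0.143 gf 58.5897821187973
tilt -0.0001
scene ball y 0.242 iou 0.72 edge avg 0.242
side ball y 0.24 iou 0.73 edge avg 0.242
```

Request:
apply_moves(
  targets=[0,-0.0007,-0.0055,0,0,0,0,0,-0.0014,-0.011,0,0,0,0,0,-0.0022,-0.016,0,0,0,0,0,-0.0022,-0.016,0,0,0,0,0,-0.0022,-0.016,0,0,0,0,0,-0.0022,-0.016,0,0,0,0,0,-0.0022,-0.016,0,0,0,0,0,-0.0014,-0.011,0,0,0,0,0,-0.0007,-0.0055,0,0,0,0,0,0,0,0,0,0,0,0,0,0,0,0,0,0,0,0,0,0,0,0,0,0,0,0,0,0,0,0,0,0,0,0,0,0,0,0,0,0,0,0,0,0,0,0],
)

```text
invalid input
```

```bash
python3 look.py run d1
```

```text
t 18.575 tcp [0.4602 0.2176 0.1768] rpy [ 3.139e+00 -1.000e-03 -2.923e+00] F [ 1.4  7.3 -4.9] w 0.14 gf 58.58985364437103
tilt -0.0
scene ball y 0.242 iou 0.72 edge avg 0.242
side ball y 0.24 iou 0.74 edge avg 0.242
```

Row count slip; resending with full rows.

Request:
apply_moves(
  targets=[0,-0.0007,-0.0055,0,0,0,0,0,-0.0014,-0.011,0,0,0,0,0,-0.0022,-0.016,0,0,0,0,0,-0.0022,-0.016,0,0,0,0,0,-0.0022,-0.016,0,0,0,0,0,-0.0022,-0.016,0,0,0,0,0,-0.0022,-0.016,0,0,0,0,0,-0.0014,-0.011,0,0,0,0,0,-0.0007,-0.0055,0,0,0,0,0,0,0,0,0,0,0,0,0,0,0,0,0,0,0,0,0,0,0,0,0,0,0,0,0,0,0,0,0,0,0,0,0,0,0,0,0,0],
)

```text
invalid input
```

```bash
python3 look.py run d1
```

```text
t 18.675 tcp [0.4602 0.2176 0.1768] rpy [ 3.139e+00 -1.000e-03 -2.923e+00] F [ 1.9  7.  -4.5] w 0.139 gf 58.58956038951874
tilt -0.0
scene ball y 0.242 iou 0.72 edge avg 0.242
side ball y 0.24 iou 0.75 edge avg 0.241
```

Request:
apply_moves(
  targets=[0,-0.0007,-0.0055,0,0,0,0,0,-0.0014,-0.011,0,0,0,0,0,-0.0022,-0.016,0,0,0,0,0,-0.0022,-0.016,0,0,0,0,0,-0.0022,-0.016,0,0,0,0,0,-0.0022,-0.016,0,0,0,0,0,-0.0022,-0.016,0,0,0,0,0,-0.0014,-0.011,0,0,0,0,0,-0.0007,-0.0055,0,0,0,0,0,0,0,0,0,0,0],
)

```text
time: 20.02
position: [0.4602, 0.2176, 0.1767]
eef_rot: [3.139, -0.0, -2.923]
contact_force: [0.7, 6.9, -4.5]
width: 0.144
gripper_force: 58.7
```

Request:
apply_moves(
  targets=[0,0,0,0,0,0,0,0,0,0,0,0,0,0,0,0,0,0,0,0,0,0,0,0,0,0,0,0,0,0,0,0,0,0,0,0,0,0,0,0,0,0],
)

```text
time: 20.78
position: [0.4602, 0.2176, 0.1769]
eef_rot: [3.139, -0.0, -2.923]
contact_force: [0.4, 6.9, -4.3]
width: 0.138
gripper_force: 58.6
```

```bash
python3 look.py run d1;python3 look.py run d2
```

```text
t 20.775 tcp [0.4602 0.2176 0.1769] rpy [ 3.139 -0.    -2.923] F [ 0.4  6.9 -4.3] w 0.138 gf 58.63425314426422
tilt 0.0001
scene ball y 0.162 iou 0.73 edge avg 0.162
side ball y 0.164 iou 0.74 edge avg 0.164
t 20.875 tcp [0.4602 0.2176 0.1769] rpy [ 3.139 -0.    -2.923] F [ 1.   6.3 -3.7] w 0.142 gf 58.63527774810791
tilt 0.0001
scene ball y 0.162 iou 0.74 edge avg 0.162
side ball y 0.164 iou 0.75 edge avg 0.164
```

Request:
apply_moves(
  targets=[0,-0.0007,-0.0055,0,0,0,0,0,-0.0014,-0.011,0,0,0,0,0,-0.0022,-0.016,0,0,0,0,0,-0.0022,-0.016,0,0,0,0,0,-0.0014,-0.011,0,0,0,0,0,-0.0007,-0.0055,0,0,0,0,0,0,0,0,0,0,0,0,0,0,0,0,0,0,0,0,0,0,0,0,0,0,0,0,0,0,0,0,0,0,0,0,0,0,0],
)

```text
time: 22.35
position: [0.4602, 0.2176, 0.1769]
eef_rot: [3.139, -0.0, -2.923]
contact_force: [-0.1, 6.7, -4.3]
width: 0.138
gripper_force: 59.1
```

```bash
python3 look.py run e1;python3 look.py run e2
```

```text
t 22.35 tcp [0.4602 0.2176 0.1769] rpy [ 3.139 -0.    -2.923] F [-0.1  6.7 -4.3] w 0.138 gf 59.05633807182312
tilt 0.0002
scene ball y 0.106 iou 0.71 edge avg 0.106
side ball y 0.11 iou 0.7 edge avg 0.11
t 22.45 tcp [0.4602 0.2176 0.1769] rpy [ 3.139 -0.    -2.923] F [ 1.3  7.1 -3.8] w 0.138 gf 59.05876100063324
tilt 0.0002
scene ball y 0.106 iou 0.71 edge avg 0.106
side ball y 0.11 iou 0.69 edge avg 0.11
```

Request:
apply_moves(
  targets=[0,0.0003,0.004,0,0,0,0,0,0.0007,0.009,0,0,0,0,0,0.0011,0.014,0,0,0,0,0,0.0015,0.019,0,0,0,0,0,0.0019,0.024,0,0,0,0,0,0.0023,0.029,0,0,0,0,0,0.0027,0.034,0,0,0,0,0,0.0031,0.039,0,0,0,0,0,0.0035,0.044,0,0,0,0,0,0.0038,0.048,0,0,0,0,0,0.004,0.051,0,0,0,0,0,0.0042,0.053,0,0,0,0,0,0.0042,0.0545,0,0,0,0,0,0.0042,0.055,0,0,0,0,0,0.0042,0.055,0,0,0,0],
)

```text
time: 24.42
position: [0.4595, 0.2211, 0.1236]
eef_rot: [3.141, 0.001, -2.923]
contact_force: [-2.2, 6.1, 6.5]
width: 0.138
gripper_force: 60.3
```

```bash
python3 look.py run f1
```

```text
t 24.425 tcp [0.4595 0.2211 0.1236] rpy [ 3.141e+00  1.000e-03 -2.923e+00] F [-2.2  6.1  6.5] w 0.138 gf 60.25921046733856
tilt -0.0991
scene ball y 0.106 iou 0.79 edge avg 0.106
side ball y 0.11 iou 0.69 edge avg 0.11
```

On the stops (6.5 N upward). Open to 0.7, then lift straight up.

Request:
apply_moves(
  targets=[0,0,0,0,0,0,0.2,0,0,0,0,0,0,0.35,0,0,0,0,0,0,0.5,0,0,0,0,0,0,0.65,0,0,0,0,0,0,0.7,0,0,0,0,0,0,0.7,0,0,0,0,0,0,0.7,0,0,-0.01,0,0,0,0.7,0,0,-0.025,0,0,0,0.7,0,0,-0.045,0,0,0,0.7,0,0,-0.07,0,0,0,0.7,0,0,-0.095,0,0,0,0.7,0,0,-0.12,0,0,0,0.7,0,0,-0.12,0,0,0,0.7,0,0,-0.12,0,0,0,0.7,0,0,-0.12,0,0,0,0.7],
)

```text
time: 26.52
position: [0.4585, 0.2196, 0.2416]
eef_rot: [-3.14, -0.003, -2.924]
contact_force: [0.4, -0.1, -0.6]
width: 0.698
gripper_force: 0.0
```

```bash
python3 - <<'E'
from rig import robot
from h import *
p=np.load('p.npy');o=[]
for n,(x0,y0) in(('scene',(165,130)),('side',(180,120))):
    c=robot.read_camera(n);o.append(cv2.resize(c['color'][y0:y0+170,x0:x0+170,::-1],(400,400),interpolation=cv2.INTER_CUBIC))
cv2.imwrite('pics/end.png',np.hstack(o));print(robot.sense()['time'])
E
```

```text
26.625
```

View pics/end.png

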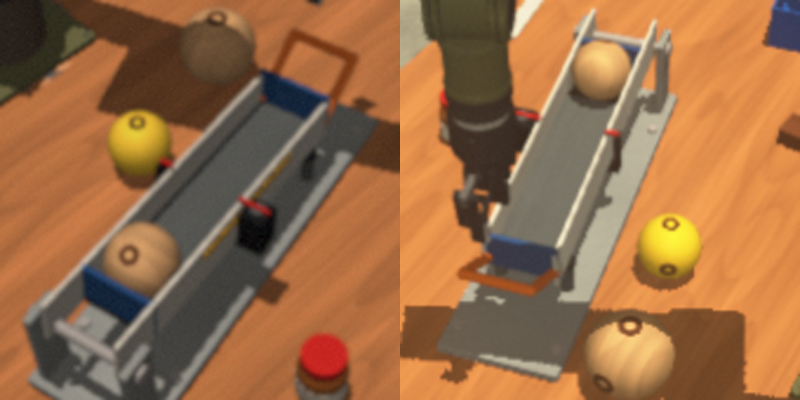

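The ball is in the pocket at the hinge end (scene picture at about 142,260), the chute is down on its stops, and the gripper is clear of the handle.

```bash
python3 -c "
from rig import robot
print(robot.hand_in())"
```

```text
the job is handed in; nothing more can be done
None
```

The job is handed in (the result wasn't shown): the ball held between the red pointers for over 5 s, then rolled into the pocket, and the chute is back on its stops with the gripper clear, at about 27 s of the 56 s allowed.

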